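Dock the vial rack and flip its status flag

ROBOT

A 7-joint arm with a two-finger parallel gripper is mounted at the origin on the work surface. World frame = base frame: x ahead of the robot, y to its left, z up, the work surface at z = 0. Lengths are in m, angles in degrees, forces in N, time in s.
With the tool pointing down it reaches from about 0.425 to 0.875 m from the base axis. Payload 9.9 kg.
Tool frame: the origin (TCP) lies midway between the tips of the shut fingers; the grasp point (between the pads) lies 19 mm behind it; z points along the fingers, x is the direction in which the jaws open and shut, and the axes are right-handed (so a half turn about z gives the same grasp; the last joint's range is limited). The gripper opens to 85 mm and grips with 20 to 120 N. Pads are 22 mm wide; open, the fingers measure 114 mm over their backs; the gripper's body (76 mm by 85 mm) begins 54 mm behind the grasp point. The pads swing forward as they close: fully open they stand 13 mm farther back than shut.
Start: joints at [-77.051, 32.985, 1.427, 82.34, -0.859, 64.687, -3.237], TCP at [0.206, 0.643, 0.231] pointing down, gripper open.
Joint ranges: [-157.87, 157.87], [-19.46, 123.44], [-87.15, 90], [11.01, 140.99], [-62.26, 242.26], [9.8, 113.94], [-161.44, 161.44]. Speed limits (degrees/s): [127.2, 127.2, 172.46, 172.46, 180, 180, 180].

INTERFACE

Orientations are given as [roll, pitch, yaw] about the fixed x, y, z axes, in that order (R = Rz(yaw) Ry(pitch) Rx(roll)).
In Python, from station import bot, effector, eyes, get_clock, get_joint_pos, get_qvel, get_tau, get_tool_pos, get_ee_rot, get_force, get_wrist_torque, get_finger_gap gives the robot as it stands. Calls block until the motion is done:
- bot.move_pose(position, orientation): joint-space move of the TCP to a pose.
- bot.move_straight(position, ori=None, max_speed=0.15, force_limit=None): straight line of the TCP; ori=None keeps the orientation; max_speed is the mean speed in m/s. With force_limit (N) it stops when the force on the tool has changed by that much, and returns True; else False.
- bot.move_joints(angles): joint-space move.
- effector.set_gripper(opening, newtons=None): finger opening in m; newtons is the grip in N (None keeps the last); returns when the fingers have stopped.
- bot.dwell(seconds).
- bot.ik(position, orientation): joint angles nearest the present ones, or None.
- eyes.camera(name): name is "scene" or "top" or "wrist"; returns a dict with "pixels" (400x640x3 uint8, red, green, blue), "z_map" (400x640 float32, m along the optical axis (not along the pixel's ray), 0 where there is no reading), "vfov" (degrees; the focal length in pixels is half the picture's height over the tangent of half this angle, whatever the lens; pixels are square), "cx", "cy" (the principal point, pixels), "extrinsics" (4x4, takes a point from world to camera coordinates); the wrist camera has in their place "mount" (4x4, takes a point from camera to tool coordinates, whose origin is the TCP and whose axes are the tool frame's). Camera axes: x right, y down, z forward; pixel columns grow to the right and rows downward; lengths in m; the calibration is good to about 2 mm. A picture is of the moment at which its call begins: read the wrist's pose just before it.
A pose or a line that the arm cannot do raises bot.Unreachable and nothing moves.
- bot.hand_in(): hands the job in, once; it reports no verdict.
Readings, each from a call of its own:
- get_clock(): time.
- get_joint_pos(): joint angles.
- get_qvel(): joint speeds.
- get_tau(): joint torques, N m.
- get_tool_pos(): TCP position.
- get_ee_rot(): TCP orientation.
- get_force(): force on the tool from outside, world axes, zero at the start.
- get_wrist_torque(): the same for the moment, N m.
- get_finger_gap(): finger opening in m.
Only numpy, scipy, OpenCV 4.12 (cv2) and the standard library are available. Lean on these libraries where they do the work, as an engineer would, in place of code of your own. Each camera call takes 0.05 s, during which the arm holds its last target.

TASK

One of the two docking stations holds a rack of vials: with the fingertips only, gently push the rack along its lane until it is fully home against the end stop. Then flip the flag of that same station all the way over its hinge, so that it lies flat on the far side showing the face with the ring. Do not grip or lift anything, and leave the other station's flag and the loose things around alone.

Things in the scene. Friction and masses are not known exactly. Their poses are not given: they have to be found in the camera images.
- dock_used: docking station that holds the vial rack: dark grey plate 200 x 200 x 8 mm fixed to the bench. Origin: centre of its underside; z up; x points away from the robot towards the end stop; y to the left. The rack lane runs along x, centred at y = -50 mm, between two rails 12 mm high above the plate, 82 mm apart inside; the end stop's face is at x = +90 mm and rises 26 mm above the plate. The flag's two posts stand at x = +50 mm, y = +26 and +94 mm, 86 mm tall.
- dock_idle: the other docking station, identical, with an empty lane (only a loose vial stands there); its flag must stay as it is
- rack_mid (a point): centre of the loose white vial rack in dock_used's lane: block 110 mm (x, along the lane) x 76 mm (y) x 36 mm, 0.25 kg give or take 30 %, eight fixed capped vials on top reach 56 mm above its underside. This point is the block's centre, 18 mm above its underside (26 mm above the bench); axes as dock_used's. It slides on the plate; home against the end stop this point is at x = +35 mm, y = -50 mm of dock_used. At the start it is 30 to 60 mm short of that.
- flag_used (a joint): angle of dock_used's flag, rad: 0 = lying level towards the robot (black bar face up), pi/2 = upright, pi = flipped over, lying level away from the robot (black ring face up); has a stop at each end. Starts between 0 and 0.2. Stiff hinge: stays where it is left; about 1 N at the free edge turns it.
- flag_used_pivot (a point): middle of dock_used's flag hinge, fixed on the station at x = +50, y = +60, z = +75 mm of dock_used; hinge axis along the station's y. Axes as dock_used's. Only a rest bar (30 mm along x, top 3.5 mm below the axis) between the posts lies under the hinge; the flag's outer part is in free air, so a fingertip fits under its free edge.
- flag_used_edge (a point): middle of the free edge of dock_used's flag: white plate 52 mm wide, 5 mm thick, free edge 70 mm from the hinge axis; moves with the flag
- flag_idle (a joint): angle of dock_idle's flag, same meaning
- flag_idle_pivot (a point): middle of dock_idle's flag hinge
- vial_lane: small capped vial, 22 mm across, 44 mm tall, standing in the empty lane of the idle station; origin centre of its underside (loose; leave alone)
- vial_mid: small capped vial, 22 mm across, 44 mm tall, standing on the bench between the two stations; origin centre of its underside (loose; leave alone)
- solvent: glass bottle with blue cap, 72 mm across, 150 mm tall, behind the stations; origin centre of its underside (loose; leave alone)
- amber_jar: brown jar, 60 mm across, 75 mm tall, behind the stations; origin centre of its underside (loose; leave alone)
- beaker: open glass beaker, 70 mm across, 80 mm tall, left of the stations; origin centre of its underside (loose; leave alone)
- tip_box: clear plastic box 120 x 80 x 55 mm, right of the stations; origin centre of its underside (loose; leave alone)
- marker: white pen with black cap, 130 mm long, 12 mm thick, lying behind the stations; origin near its middle, underside (loose; leave alone)
Mind the look-alikes: they are no part of the job. What is shaped like the part that bears rack_mid but black or pink is not meant.

How it is judged:
By the outcome, as a careful person would: the job done as asked, in the order asked, and still so for the second after the job is handed in, with the robot touching nothing.
It also fails if it takes over 58 s, if anything falls off the work surface, if the arm or the gripper's body presses on something with over 40 N, if the wrist force passes 120 N, or if a joint passes its speed limit or range.

## Working session

There is one attempt and no reset: what is moved stays moved. The work goes in short steps, each a Python script; the robot and the scene stay as the last script left them, time stands still between calls to the robot, and variables do not carry over. Pictures are saved under pics/ and viewed, and the job is handed in when it is done.

```bash
mkdir -p pics; ls; python3 - <<'E'
from station import *
import cv2,numpy as np
print(get_clock())
for n in ["scene","top"]:
    d=eyes.camera(n)
    np.savez(f"pics/{n}0.npz",**{k:v for k,v in d.items()})
    cv2.imwrite(f"pics/{n}0.png",d["pixels"][:,:,::-1])
    print(n,d["vfov"],d["cx"],d["cy"],d["extrinsics"].round(3).tolist())
print(get_clock())
E
```

```text
pics
0.0
scene 55.00311779452482 323.0119008043998 198.78803503550094 [[-0.779, 0.626, -0.001, 0.472], [0.511, 0.635, -0.579, -0.246], [-0.363, -0.452, -0.815, 1.245], [0.0, 0.0, 0.0, 1.0]]
top 56.66473928429235 312.479266691595 199.75242726049228 [[-0.016, -0.999, -0.028, 0.016], [-0.99, 0.02, -0.141, 0.572], [0.141, 0.025, -0.99, 1.113], [0.0, 0.0, 0.0, 1.0]]
0.1
```

View pics/scene0.png

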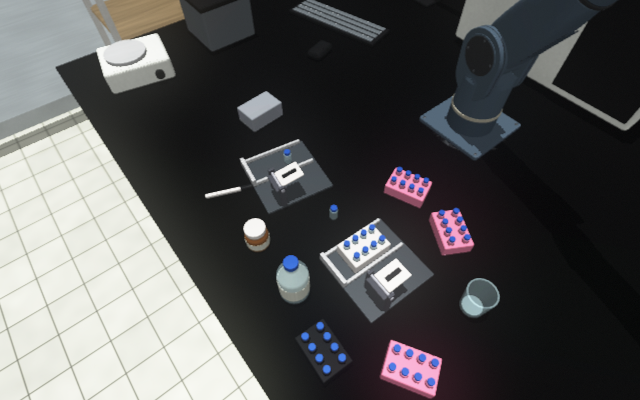

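View pics/top0.png

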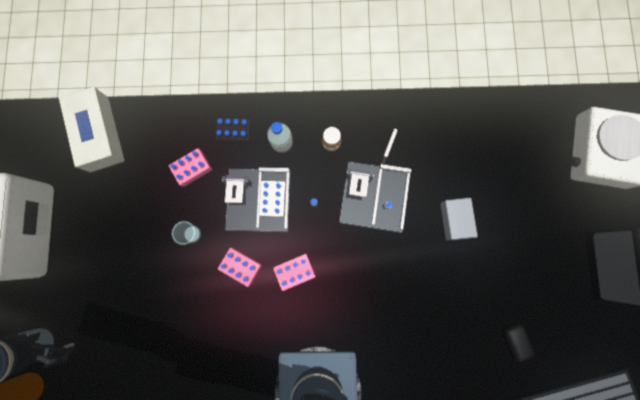

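The scene camera shows the white rack in the station at about (362,248), and the top camera shows it at (271,198). The look-alikes in the top view are pink racks at (190,167), (239,267) and (294,272), and a black rack at (232,128). The empty station is at (376,197) with a vial at (389,205). The white rack fits the description, so the station at (257,199) is dock_used. I'll enlarge that area to confirm.

```bash
cat > h.py <<'E'
import numpy as np,cv2
def deproj(d,u,v,z=None,E=None):
    f=200/np.tan(np.radians(d["vfov"])/2)
    if z is None: z=d["z_map"][int(round(v)),int(round(u))]
    return np.array([(u-d["cx"])/f*z,(v-d["cy"])/f*z,z])
def world(d,u,v):
    E=d["extrinsics"]; return np.linalg.inv(E)@np.r_[deproj(d,u,v),1]
def onplane(d,u,v,h):
    Ei=np.linalg.inv(d["extrinsics"]); r=Ei[:3,:3]@deproj(d,u,v,1.0); o=Ei[:3,3]
    return o+r*(h-o[2])/r[2]
def proj(d,p):
    f=200/np.tan(np.radians(d["vfov"])/2)
    c=d["extrinsics"]@np.r_[p,1]; return c[0]/c[2]*f+d["cx"],c[1]/c[2]*f+d["cy"]
E
python3 - <<'E'
import numpy as np,cv2
for n,(x0,x1,y0,y1) in {"top":(210,320,155,245),"scene":(310,440,210,325)}.items():
    im=cv2.imread(f"pics/{n}0.png")[y0:y1,x0:x1]
    im=cv2.convertScaleAbs(im,alpha=1.5,beta=25)
    s=7 if n=="top" else 5
    im=cv2.resize(im,None,fx=s,fy=s,interpolation=cv2.INTER_CUBIC); 
    for k in range(x0,x1,10): cv2.putText(im,str(k),((k-x0)*s,10),0,.35,(0,255,255)); cv2.line(im,((k-x0)*s,12),((k-x0)*s,18),(0,255,255))
    for k in range(y0,y1,10): cv2.putText(im,str(k),(0,(k-y0)*s+4),0,.35,(0,255,255))
    cv2.imwrite(f"pics/{n}0c.png",im)
E
```

```text
(no output)
```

View pics/top0c.png

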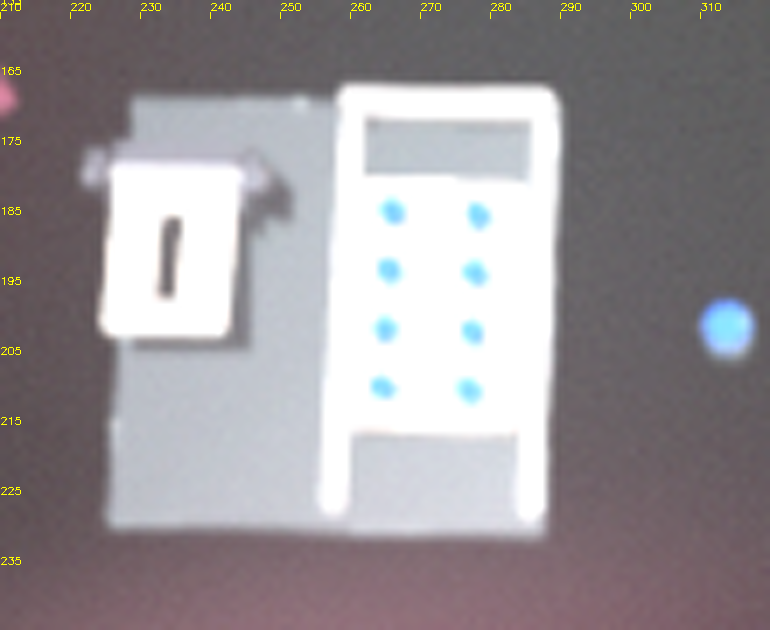

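View pics/scene0c.png

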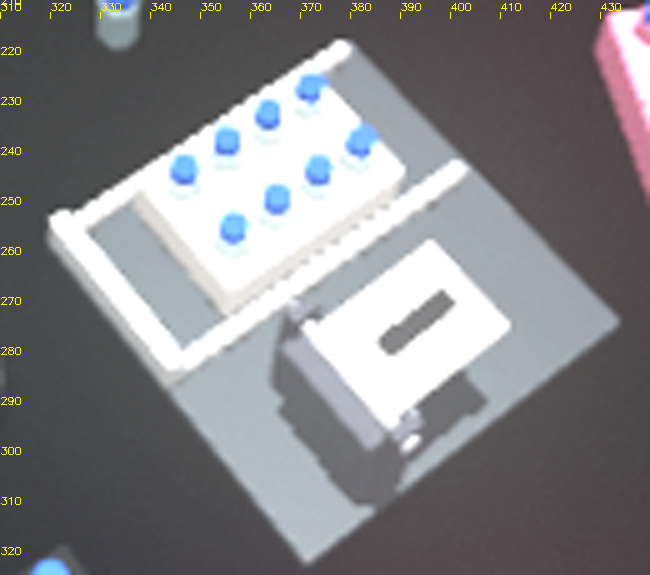

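```bash
python3 - <<'E'
import numpy as np
from h import *
t=dict(np.load("pics/top0.npz"));s=dict(np.load("pics/scene0.npz"))
T=lambda X,Y:(210+X/7-.43,155+Y/7-.43)
S=lambda X,Y:(310+X/5-.4,210+Y/5-.4)
for n,p in dict(NL=T(108,527),NR=T(545,537),FL=T(131,97)).items(): print("top",n,onplane(t,*p,.008).round(4))
for n,p in dict(NL=S(620,322),FL=S(308,563)).items(): print("scene",n,onplane(s,*p,.008).round(4))
for n,p in dict(railR=T(532,515),railL=T(333,513)).items(): print("top",n,onplane(t,*p,.020).round(4))
print("rack near top edge", onplane(t,*T(350,432),.044).round(4),onplane(t,*T(520,435),.044).round(4))
print("rack far top edge", onplane(t,*T(365,178),.044).round(4),onplane(t,*T(528,180),.044).round(4))
for n,p in dict(r1=S(405,172),r2=S(228,312),).items(): print("scene rack",n,onplane(s,*p,.044).round(4))
print("flag near", [world(t,*T(x,y))[:3].round(4) for x,y in ((115,325),(222,325),(165,240),(120,180),(232,180),(165,310))])
for x,y in ((430,245),(505,325),(310,330),(390,420),(350,330),(450,270),(470,320)): print("scene flag",world(s,*S(x,y))[:3].round(4))
for p in ((410,200),(205,200)): print("rack top depth",world(t,*T(430,240))[:3].round(4))
print("vialmid",onplane(t,*T(728,325),.044).round(3))
E
```

```text
top NL [0.4854 0.2867 0.008 ]
top NR [0.4773 0.0876 0.008 ]
top FL [0.6851 0.2794 0.008 ]
scene NL [0.4916 0.2866 0.008 ]
scene FL [0.6891 0.2775 0.008 ]
top railR [0.4866 0.0922 0.02  ]
top railL [0.4891 0.1818 0.02  ]
rack near top edge [0.5231 0.1702 0.044 ] [0.5203 0.0949 0.044 ]
rack far top edge [0.6372 0.1639 0.044 ] [0.6347 0.0908 0.044 ]
scene rack r1 [0.5326 0.1733 0.044 ]
scene rack r2 [0.649  0.1745 0.044 ]
flag near [array([0.5677, 0.266 , 0.0804]), array([0.5665, 0.2193, 0.0818]), array([0.6043, 0.2447, 0.081 ]), array([0.6325, 0.2665, 0.0742]), array([0.6312, 0.217 , 0.0757]), array([0.5736, 0.2441, 0.0816])]
scene flag [0.5704 0.2194 0.0845]
scene flag [0.5721 0.2678 0.0841]
scene flag [0.6387 0.2141 0.0784]
scene flag [0.6405 0.2664 0.0789]
scene flag [0.625  0.2253 0.0787]
scene flag [0.5735 0.2346 0.0873]
scene flag [0.5821 0.2563 0.0832]
rack top depth [ 0.409  -0.0235  1.182 ]
rack top depth [ 0.409  -0.0235  1.182 ]
vialmid [0.567 0.002 0.044]
```

```bash
python3 - <<'E'
from station import *
from h import *
t=dict(np.load("pics/top0.npz"))
for n,(u,v,h) in dict(pinkA_far=(292,256,.04),pinkA2=(312,263,.04),pinkB=(232,250,.04),pinkBr=(259,262,.04),beaker=(186,232,.08),cap=(277,129,.15),pinkBnear=(247,284,.04)).items(): print(n,onplane(t,u,v,h).round(3))
print(get_ee_rot(),get_tool_pos(),get_force())
import itertools
yaw=-2.3
from scipy.spatial.transform import Rotation as R
def ori(a,yaw,flip):
    y=np.radians(yaw);a=np.radians(a)
    xs=np.array([np.cos(y),np.sin(y),0]);ys=np.array([-np.sin(y),np.cos(y),0])
    z=np.cos(a)*xs-np.sin(a)*np.array([0,0,1]); x=ys*flip
    M=np.c_[x,np.cross(z,x),z]; return R.from_matrix(M).as_euler('xyz',degrees=True)
for f in (1,-1):
  for p,a in (((.5,.13,.25),90),((.5,.13,.025),90),((.5,.24,.05),35),((.57,.24,.05),35),((.57,.24,.05),25),((.6,.24,.12),40),((.69,.24,.09),80)):
    q=bot.ik(p,ori(a,yaw,f)); print(f,p,a,ori(a,yaw,f).round(1),None if q is None else np.round(q,1))
E
```

```text
pinkA_far [0.4   0.071 0.04 ]
pinkA2 [0.378 0.01  0.04 ]
pinkB [0.421 0.255 0.04 ]
pinkBr [0.383 0.172 0.04 ]
beaker [0.476 0.385 0.08 ]
cap [0.765 0.103 0.15 ]
pinkBnear [0.318 0.208 0.04 ]
[1.79993756e+02 8.44813104e-02 7.22530671e+01] [0.20566925 0.642485   0.23052157] [-0.25487285 -0.0695621  -0.62880481]
1 (0.5, 0.13, 0.25) 90 [180.    0.   87.7] [-26.9  18.7   9.7 104.7  -3.7  56.9  72. ]
1 (0.5, 0.13, 0.025) 90 [180.    0.   87.7] [-19.4  36.3  -0.5 118.5   0.7  25.3  67.2]
1 (0.5, 0.24, 0.05) 35 [125.    0.   87.7] None
1 (0.57, 0.24, 0.05) 35 [125.    0.   87.7] None
1 (0.57, 0.24, 0.05) 25 [115.    0.   87.7] None
1 (0.6, 0.24, 0.12) 40 [130.    0.   87.7] [ -0.2  56.6 -74.2 133.5 111.3  91.8 -47.4]
1 (0.69, 0.24, 0.09) 80 [170.    0.   87.7] [-26.4  40.9   2.2  92.    5.   38.3  59.2]
-1 (0.5, 0.13, 0.25) 90 [-180.     0.   -92.3] [-52.9  24.8  49.1 105.5 -21.6  59.5 -87.6]
-1 (0.5, 0.13, 0.025) 90 [-180.     0.   -92.3] [-37.7  40.   27.9 119.1 -37.3  29.7 -74.4]
-1 (0.5, 0.24, 0.05) 35 [-125.     0.   -92.3] None
-1 (0.57, 0.24, 0.05) 35 [-125.     0.   -92.3] None
-1 (0.57, 0.24, 0.05) 25 [-115.     0.   -92.3] None
-1 (0.6, 0.24, 0.12) 40 [-130.     0.   -92.3] [-19.8  39.8 -36.4 134.2 115.9  62.8 116.3]
-1 (0.69, 0.24, 0.09) 80 [-170.     0.   -92.3] [-47.2  47.7  41.   92.9 -38.2  43.8 -84.3]
```

```bash
cat >> h.py <<'E'
from scipy.spatial.transform import Rotation as R
def tori(az,a,roll):
    """tool z: azimuth az (world deg), a below horizontal; roll about tool z; roll 0 => tool x horizontal (left of az)"""
    A=np.radians(az);e=np.radians(a)
    h=np.array([np.cos(A),np.sin(A),0]);l=np.array([-np.sin(A),np.cos(A),0])
    z=np.cos(e)*h-np.sin(e)*np.array([0,0,1.]); M=np.c_[l,np.cross(z,l),z]@R.from_euler('z',roll,degrees=True).as_matrix()
    return M
def eul(M): return R.from_matrix(M).as_euler('xyz',degrees=True)
E
python3 - <<'E'
from station import *
from h import *
print(get_clock())
for az in range(-180,180,15):
  row=[]
  for a in (15,30,45,60):
    ok=[]
    for roll in (0,90,180,270):
      M=tori(az,a,roll)
      ps=[(.575,.24,.05),(.60,.24,.12),(.64,.24,.135)]
      o=''.join('1' if bot.ik(p,eul(M)) is not None else '0' for p in ps)
      ok.append(o)
    row.append(f"a{a}:"+",".join(ok))
  print(az,"  ".join(row))
print(get_clock())
E
```

```text
0.1
-180 a15:000,000,000,000  a30:000,000,000,000  a45:110,110,110,110  a60:111,111,111,111
-165 a15:000,000,000,000  a30:000,000,000,000  a45:100,100,100,100  a60:111,111,111,111
-150 a15:000,000,000,000  a30:000,000,000,000  a45:110,100,110,110  a60:111,111,111,111
-135 a15:000,000,000,000  a30:000,000,000,000  a45:110,110,110,110  a60:111,111,111,111
-120 a15:000,000,000,000  a30:100,100,100,100  a45:111,111,111,111  a60:111,111,111,111
-105 a15:110,110,110,110  a30:111,111,111,111  a45:111,111,111,111  a60:111,111,111,111
-90 a15:111,111,111,111  a30:111,111,111,111  a45:111,111,111,111  a60:111,111,111,111
-75 a15:111,111,111,111  a30:111,111,111,111  a45:111,111,111,111  a60:111,111,111,111
-60 a15:111,111,111,111  a30:111,111,111,111  a45:111,111,111,111  a60:111,111,111,111
-45 a15:111,111,111,111  a30:111,111,111,111  a45:111,111,111,111  a60:111,111,111,111
-30 a15:111,000,111,111  a30:111,011,111,111  a45:111,111,111,111  a60:111,111,111,111
-15 a15:111,111,111,111  a30:111,111,111,111  a45:111,111,111,111  a60:111,111,111,111
0 a15:001,001,001,001  a30:011,011,011,011  a4
[... 293 characters left out ...]
111
60 a15:111,111,111,111  a30:111,111,111,111  a45:111,111,111,111  a60:111,111,111,111
75 a15:111,111,111,111  a30:111,111,111,011  a45:111,111,111,011  a60:111,111,111,111
90 a15:111,111,111,111  a30:111,111,111,111  a45:111,111,111,111  a60:111,111,111,111
105 a15:111,111,111,111  a30:111,111,111,111  a45:111,111,111,111  a60:111,111,111,111
120 a15:111,111,111,111  a30:111,111,111,111  a45:111,111,111,111  a60:111,111,111,111
135 a15:111,111,111,111  a30:111,111,111,111  a45:111,111,111,111  a60:111,111,111,111
150 a15:110,110,110,110  a30:111,111,111,111  a45:111,111,111,111  a60:111,111,111,111
165 a15:000,000,000,000  a30:100,100,100,100  a45:111,111,111,111  a60:111,111,111,111
0.1
```

```bash
python3 - <<'E'
from station import *
from h import *
effector.set_gripper(0.0,20)
bot.move_pose([.50,.16,.25],[180,0,87.7])
p,e=get_tool_pos(),get_ee_rot()
d=eyes.camera("wrist")
np.savez("pics/w1.npz",p=p,e=e,**d)
cv2.imwrite("pics/w1.png",d["pixels"][:,:,::-1])
print(get_clock(),p,e,get_finger_gap(),get_force(),np.array(d["mount"]).round(3).tolist())
E
```

```text
2.95 [0.4998713  0.16111494 0.24993054] [-1.79992735e+02 -2.14916663e-02  8.77823962e+01] -0.00010295799227777425 [-0.39225943 -1.18384485  0.29367289] [[1.0, -0.0, -0.001, -0.0], [0.001, 0.963, 0.268, -0.069], [0.0, -0.268, 0.963, -0.143], [0.0, 0.0, 0.0, 1.0]]
```

View pics/w1.png

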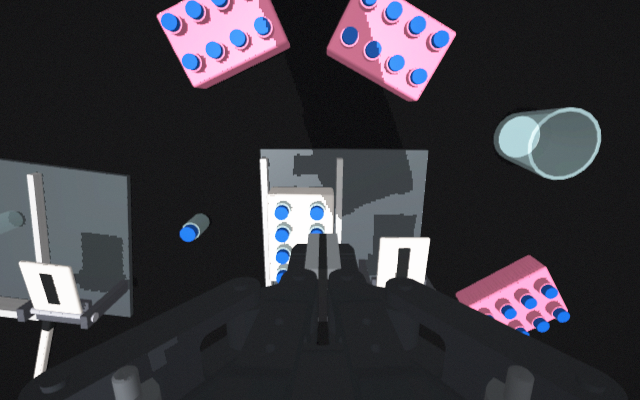

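```bash
cat >> h.py <<'E'
def wext(d,p,e):
    T=np.eye(4);T[:3,:3]=R.from_euler('xyz',e,degrees=True).as_matrix();T[:3,3]=p
    return np.linalg.inv(T@np.array(d["mount"]))
E
python3 - <<'E'
from h import *
d=dict(np.load("pics/w1.npz")); d["extrinsics"]=wext(d,d["p"],d["e"])
for n,(u,v,h) in dict(NR=(260.5,149.5,.008),NL=(428.5,149.5,.008),rackR=(269.5,190,.044),rackL=(333,189,.044),flagR=(379,238,.08),flagL=(429,238,.08),railRtop=(265,158,.02),railLtop=(339,157,.02)).items():
    print(n,onplane(d,u,v,h).round(4),world(d,u,v+3)[:3].round(4))
im=cv2.convertScaleAbs(cv2.imread("pics/w1.png")[135:300,245:445],alpha=1.4,beta=20)
cv2.imwrite("pics/w1c.png",cv2.resize(im,None,fx=3.5,fy=3.5,interpolation=cv2.INTER_CUBIC))
E
```

```text
NR [0.4803 0.0884 0.008 ] [0.4841 0.0878 0.0066]
NL [0.4881 0.287  0.008 ] [0.4917 0.2872 0.0077]
rackR [0.5209 0.1014 0.044 ] [0.5255 0.1003 0.0397]
rackL [0.5225 0.1718 0.044 ] [0.5309 0.1721 0.0257]
flagR [0.5674 0.217  0.08  ] [0.6028 0.2293 0.0085]
flagL [0.5694 0.2688 0.08  ] [0.5711 0.2677 0.0838]
railRtop [0.4888 0.095  0.02  ] [0.4923 0.0947 0.0196]
railLtop [0.4909 0.1804 0.02  ] [0.4943 0.1803 0.0205]
```

View pics/w1c.png

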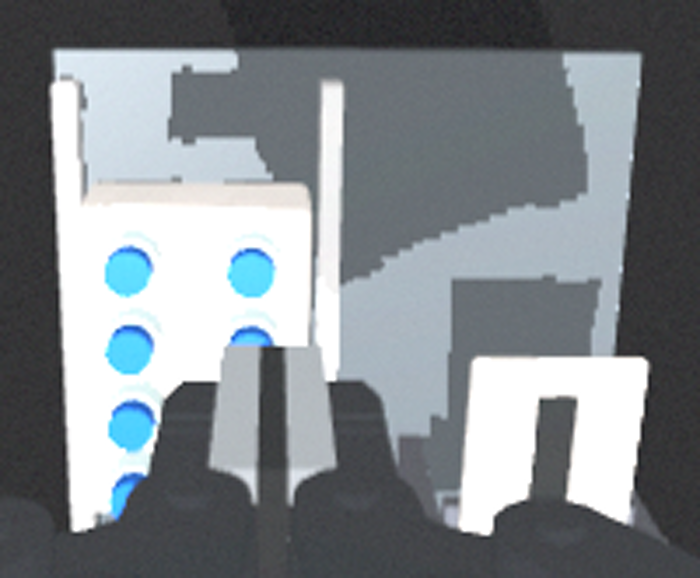

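```bash
cat >> h.py <<'E'
YAW=-2.25
O=np.array([.584,.1835,0.]); RS=R.from_euler('z',YAW,degrees=True).as_matrix()
def S2W(p): return O+RS@np.array(p,float)
def W2S(p): return RS.T@(np.array(p)-O)
E
python3 - <<'E'
from station import *
from h import *
o=[180,0,87.75]
bot.move_pose(S2W([-.085,-.05,.09]),o)
bot.move_straight(S2W([-.085,-.05,.022]),o,max_speed=.1)
bot.dwell(.2); print(get_clock(),W2S(get_tool_pos()),get_force())
r=bot.move_straight(S2W([-.065,-.05,.022]),o,max_speed=.04,force_limit=5)
print(r,W2S(get_tool_pos()),get_force())
r=bot.move_straight(S2W([-.038,-.05,.022]),o,max_speed=.025,force_limit=5)
print(r,W2S(get_tool_pos()),get_force())
if not r:
    r=bot.move_straight(S2W([-.020,-.05,.022]),o,max_speed=.012,force_limit=5)
    print(r,W2S(get_tool_pos()),get_force())
print(get_clock())
d=eyes.camera("scene"); cv2.imwrite("pics/s2.png",cv2.resize(cv2.convertScaleAbs(d["pixels"][200:330,300:450,::-1],alpha=1.4,beta=20),None,fx=5,fy=4.6,interpolation=cv2.INTER_CUBIC))
d=eyes.camera("top"); cv2.imwrite("pics/t2.png",cv2.resize(cv2.convertScaleAbs(d["pixels"][155:245,210:320,::-1],alpha=1.4,beta=20),None,fx=6,fy=6,interpolation=cv2.INTER_CUBIC))
E
```

```text
4.675 [-0.08460801 -0.04985553  0.02257868] [-0.00335807  0.50717226 -0.16420526]
False [-0.06498777 -0.0500613   0.02190752] [ 0.01112305 -0.109186   -0.61508317]
False [-0.03774852 -0.05000174  0.02206983] [ 0.675338    0.4533258  -0.52231082]
True [-0.03081968 -0.0501015   0.0215839 ] [-0.57177426 -0.28775686 -0.19737692]
7.35
```

View pics/s2.png

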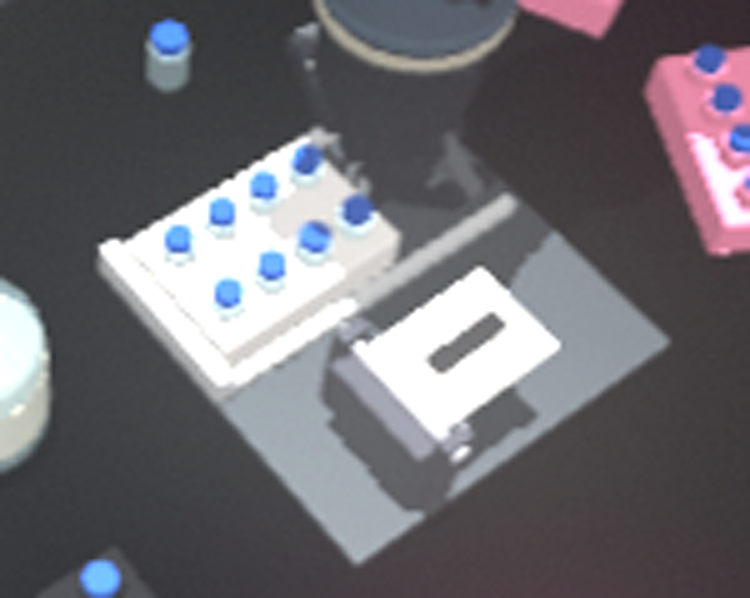

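View pics/t2.png

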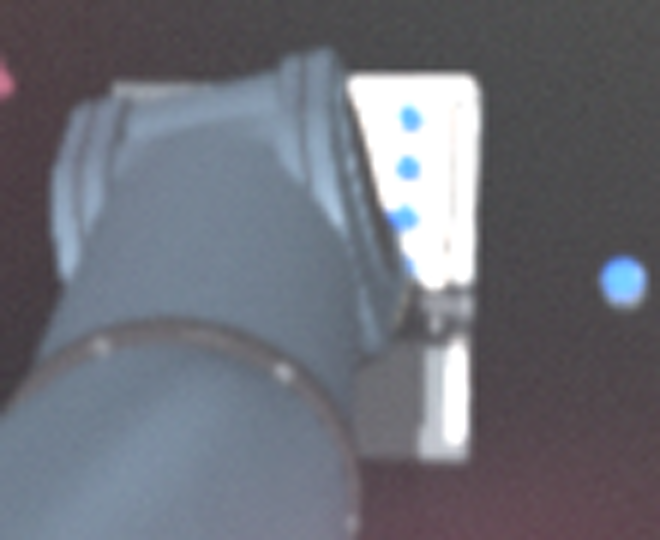

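The rack looks flush against the end stop in the scene view, at about crop (230,370). I'll press once more to confirm, then back off.

```bash
python3 - <<'E'
from station import *
from h import *
o=[180,0,87.75]
r=bot.move_straight(S2W([-.022,-.05,.022]),o,max_speed=.015,force_limit=7)
print(r,W2S(get_tool_pos()),get_force())
bot.move_straight(S2W([-.075,-.05,.022]),o,max_speed=.08)
bot.move_straight(S2W([-.075,-.05,.20]),o,max_speed=.25)
print(get_clock())
# candidate tilt poses
piv=S2W([.05,.06,.075])
from itertools import product
for az in (-15,-25):
 for roll in (0,180):
  for a,p in ((30,S2W([-.08,.06,.06])),(30,S2W([-.005,.06,.053])),(35,S2W([.04,.06,.125])),(80,S2W([.095,.06,.09]))):
   q=bot.ik(p,eul(tori(az,a,roll))); print(az,roll,a,None if q is None else np.round(q,0))
print(np.round(get_joint_pos(),0))
E
```

```text
True [-0.03072821 -0.05019847  0.02096834] [ 0.10440018  0.06635578 -1.51235776]
9.3583
-15 0 30 [ -58.   52.  -10.  139.  104.   70. -101.]
-15 0 30 [-47.  53. -13. 133. 110.  72. -91.]
-15 0 35 [-47.  40.  -3. 127. 107.  52. -75.]
-15 0 80 [-34.  42.  14.  93.  -4.  39.  53.]
-15 180 30 [-71.  54.   9. 140. 109.  57.  73.]
-15 180 30 [-63.  54.  12. 134. 116.  54.  78.]
-15 180 35 [-53.  41.   6. 127. 109.  47. 102.]
-15 180 80 [-57.  58.  65.  93. -58.  57. -82.]
-25 0 30 [-65.  52.  -0. 132.  91.  60. -94.]
-25 0 30 [-55.  52.  -3. 126.  97.  62. -88.]
-25 0 35 [-61.  43.  15. 121.  90.  43. -70.]
-25 0 80 [-36.  42.  16.  91.  -5.  41.  44.]
-25 180 30 [-69.  52.   5. 132.  92.  56.  85.]
-25 180 30 [-62.  53.   8. 126.  97.  54.  90.]
-25 180 35 [-53.  42.   3. 121.  91.  51. 112.]
-25 180 80 [-57.  59.  65.  92. -56.  57. -95.]
[-26.  22.   9. 108.  -4.  50.  72.]
```

```bash
cat >> h.py <<'E'
PIV=np.array([.05,.06,.075]); AZ=-20
gx,gy,gz=np.meshgrid([-.014,0,.014],[-.011,.011],-np.linspace(0,.07,71))
BOX=np.c_[gx.ravel(),gy.ravel(),gz.ravel()]
def tcp(th,a,r,delta,roll):
    """TCP (world) and euler, tip centre at radius r, finger surface delta past flag's lower face at angle th (deg)"""
    M=tori(AZ,a,roll); b=BOX@(RS.T@M).T
    T=np.radians(th); e=np.array([-np.cos(T),0,np.sin(T)]); t=np.array([np.sin(T),0,np.cos(T)])
    rho=b@e+r; m=(rho<.070)&(abs(b[:,1])<.026)
    s=-(.0025)+delta-(b[m]@t).max()
    return S2W(PIV+r*e+s*t),eul(M)
E
python3 - <<'E'
from station import *
from h import *
for roll in (0,180):
  print(roll)
  q0=None
  for th,a,r,dl in ((0,30,.095,-.012),(0,30,.05,-.012),(5,30,.05,0),(30,32,.05,.0),(60,35,.05,0),(90,38,.05,0),(120,41,.05,0),(150,44,.05,0),(178,46,.05,0)):
    p,e=tcp(th,a,r,dl,roll); q=bot.ik(p,e); print(th,a,W2S(p).round(3),None if q is None else np.round(q,0))
  p,e=tcp(0,30,.095,-.012,roll); p[2]=.24; print('hover',np.round(bot.ik(p,e),0))
E
```

```text
0Traceback (most recent call last):
  File "<stdin>", line 7, in <module>
  File "h.py", line 37, in tcp
    s=-(.0025)+delta-(b[m]@t).max()
                     ~~~~~~~~~~~~^^
    return umr_maximum(a, axis, None, out, keepdims, initial, where)
ValueError: zero-size array to reduction operation maximum which has no identity
```

```bash
python3 - <<'E'
from station import *
from h import *
for roll in (0,180):
  print(roll)
  for th,a,r,dl in ((0,30,.05,-.010),(5,30,.05,0),(30,32,.05,.0),(60,35,.05,0),(90,38,.05,0),(120,41,.05,0),(150,44,.05,0),(178,46,.05,0)):
    p,e=tcp(th,a,r,dl,roll); q=bot.ik(p,e); print(th,a,W2S(p).round(3),None if q is None else np.round(q,0))
  p,e=tcp(0,30,.05,-.010,roll); p-=RS@[.045,0,0]; print('pre',np.round(bot.ik(p,e),0)); p[2]=.24; print('hover',np.round(bot.ik(p,e),0))
E
```

```text
0
0 30 [-0.     0.06   0.035] [-49.  55. -10. 129. 105.  69. -91.]
5 30 [-0.002  0.06   0.053] [-50.  52.  -9. 129. 104.  67. -89.]
30 32 [-0.002  0.06   0.085] [-53.  47.  -3. 129. 102.  59. -85.]
60 35 [0.011 0.06  0.11 ] [-55.  42.   3. 127. 100.  50. -78.]
90 38 [0.037 0.06  0.125] [-54.  40.   8. 124.  97.  43. -69.]
120 41 [0.068 0.06  0.122] [-60.  42.  23. 119.  94.  29. -64.]
150 44 [0.089 0.06  0.107] [-65.  47.  37. 116.  91.  14. -62.]
178 46 [0.1   0.06  0.087] [-63.  49.  37. 115.  90.  11. -60.]
pre [-55.  55.  -9. 133. 102.  69. -96.]
hover [-89.  36.  42. 130.  86.  34. -65.]
180
0 30 [-0.     0.06   0.035] [-63.  56.  11. 129. 108.  53.  82.]
5 30 [-0.002  0.06   0.053] [-63.  54.  10. 130. 106.  53.  84.]
30 32 [-0.002  0.06   0.085] [-60.  48.   7. 129. 103.  52.  92.]
60 35 [0.011 0.06  0.11 ] [-56.  42.   5. 127. 100.  50. 102.]
90 38 [0.037 0.06  0.125] [-51.  39.   3. 123.  97.  46. 112.]
120 41 [0.068 0.06  0.122] [-46.  39.   1. 119.  94.  42. 119.]
150 44 [0.089 0.06  0.107] [-43.  40.   1. 116.  92.  39. 125.]
178 46 [0.1   0.06  0.087] [-41.  42.   1. 114.  91.  37. 126.]
pre [-67.  56.   9. 133. 105.  54.  78.]
hover [-60.  28.  -1. 129.  86.  60. 116.]
```

```bash
python3 - <<'E'
from station import *
from h import *
p=np.array(get_tool_pos()); bot.move_straight([p[0],p[1],.28],max_speed=.25)
p,e=tcp(0,30,.05,-.006,180); pre=p-RS@[.045,0,0]; h=pre.copy(); h[2]=.24
bot.move_pose(h,e); print(get_clock(),W2S(get_tool_pos()),np.round(get_joint_pos(),0))
bot.move_straight(pre,e,max_speed=.12,force_limit=10); print(get_clock(),W2S(get_tool_pos()),W2S(pre),get_force())
d=eyes.camera("scene"); cv2.imwrite("pics/s3.png",cv2.convertScaleAbs(cv2.resize(d["pixels"][120:360,280:600,::-1],None,fx=2.4,fy=2.4,interpolation=cv2.INTER_CUBIC),alpha=1.4,beta=20))
d=eyes.camera("wrist"); cv2.imwrite("pics/w3.png",d["pixels"][:,:,::-1])
E
```

```text
11.2167 [-0.0448127   0.05872002  0.23963709] [-56.  28.  -7. 129.  86.  62. 116.]
13.0417 [-0.04487157  0.06007839  0.04007426] [-0.045       0.06        0.03947372] [-0.03132483  0.10853109 -0.21892486]
```

View pics/s3.png

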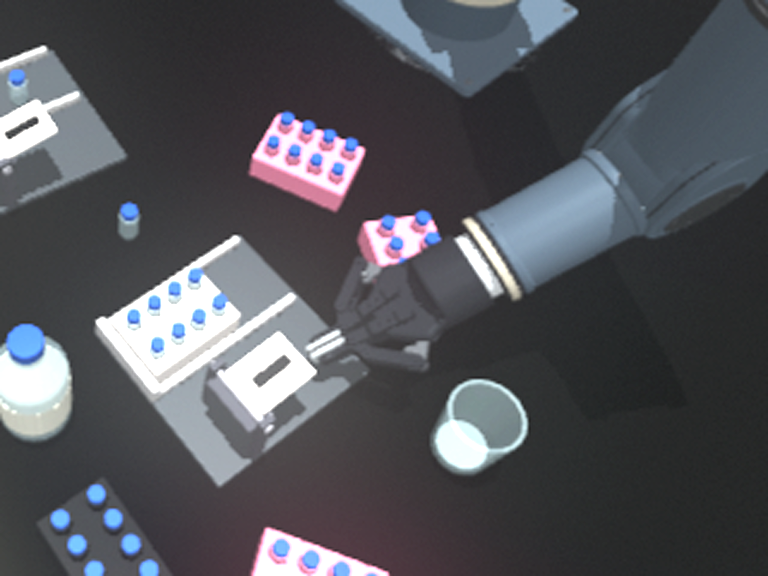

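View pics/w3.png

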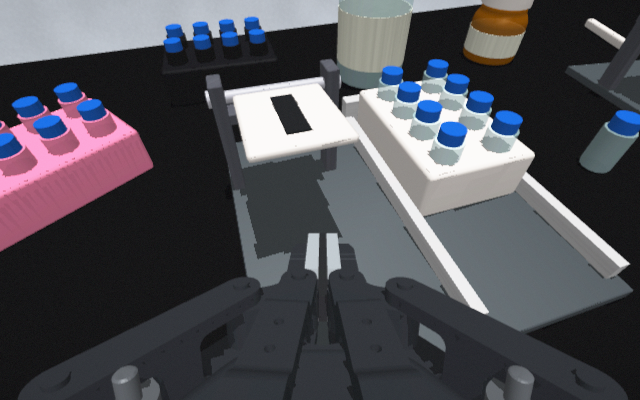

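The wrist view shows the flag edge at about (300,157) and the fingers low and in front of it, centred on it. The rack is home, and the beaker and pink rack are clear of the hand. Next I slide the fingertips under the edge and lift.

```bash
python3 - <<'E'
from station import *
from h import *
p,e=tcp(0,30,.05,-.006,180)
r=bot.move_straight(p,e,max_speed=.06,force_limit=8); print(r,W2S(get_tool_pos()),get_force())
if not r:
  for th,a in ((5,30),(15,31),(25,32),(35,33),(45,34)):
    p,e=tcp(th,a,.05,0,180)
    r=bot.move_straight(p,e,max_speed=.05,force_limit=12); print(th,r,W2S(get_tool_pos()).round(4),W2S(p).round(4),np.round(get_force(),1))
    if r: break
print(get_clock())
d=eyes.camera("scene"); cv2.imwrite("pics/s4.png",cv2.convertScaleAbs(cv2.resize(d["pixels"][200:330,310:470,::-1],None,fx=4.5,fy=4.5,interpolation=cv2.INTER_CUBIC),alpha=1.4,beta=20))
E
```

```text
False [-0.00030329  0.06003767  0.03931707] [-0.44027697 -0.37748596  0.11271443]
5 False [-0.0022  0.0603  0.0531] [-0.0022  0.06    0.0526] [0.2 0.1 0.7]
15 False [-0.0039  0.06    0.067 ] [-0.0041  0.06    0.0663] [-0.5 -0.6 -0.8]
25 False [-0.0031  0.06    0.0794] [-0.0032  0.06    0.0792] [0.2 0.3 0.2]
35 False [0.     0.06   0.0908] [-0.      0.06    0.0908] [-0.2 -0.5  0.2]
45 False [0.0033 0.06   0.099 ] [0.0033 0.06   0.099 ] [-0.2 -0.6  0.6]
16.0083
```

View pics/s4.png

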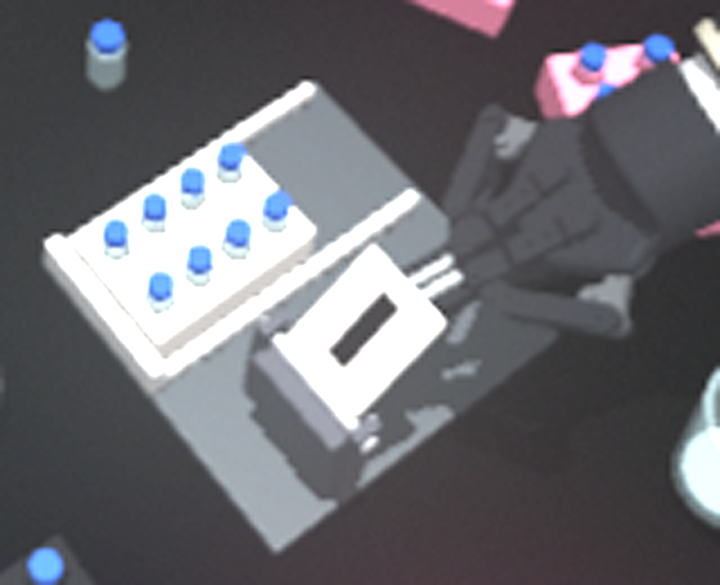

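The flag is rising on the fingertips; its edge is at about crop (410,285). I'll continue over the top.

```bash
python3 - <<'E'
from station import *
from h import *
for th,a in ((60,35),(75,36.5),(90,38),(105,39.5),(120,41)):
    p,e=tcp(th,a,.05,0,180)
    r=bot.move_straight(p,e,max_speed=.05,force_limit=12); print(th,r,W2S(get_tool_pos()).round(4),W2S(p).round(4),np.round(get_force(),1))
    if r: break
print(get_clock())
d=eyes.camera("scene"); cv2.imwrite("pics/s5.png",cv2.convertScaleAbs(cv2.resize(d["pixels"][200:330,310:470,::-1],None,fx=4.5,fy=4.5,interpolation=cv2.INTER_CUBIC),alpha=1.4,beta=20))
d=eyes.camera("wrist"); cv2.imwrite("pics/w5.png",d["pixels"][:,:,::-1])
E
```

```text
60 False [0.0112 0.0599 0.1104] [0.0112 0.06   0.1103] [-0.4  0.9 -0.6]
75 False [0.0225 0.0599 0.1193] [0.0226 0.06   0.1194] [-0.1 -0.4 -0.5]
90 False [0.0365 0.0599 0.1248] [0.0368 0.06   0.125 ] [ 0.5 -0.3 -0.5]
105 False [0.0523 0.0599 0.126 ] [0.0524 0.06   0.1261] [0.1 0.2 0.4]
120 False [0.068  0.0599 0.1223] [0.0681 0.06   0.1223] [-0.3  0.6 -0. ]
18.3167
```

View pics/s5.png

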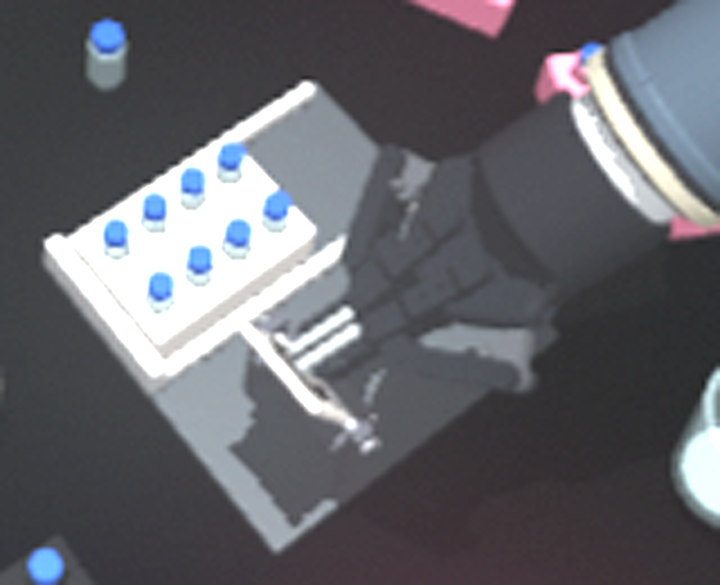

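View pics/w5.png

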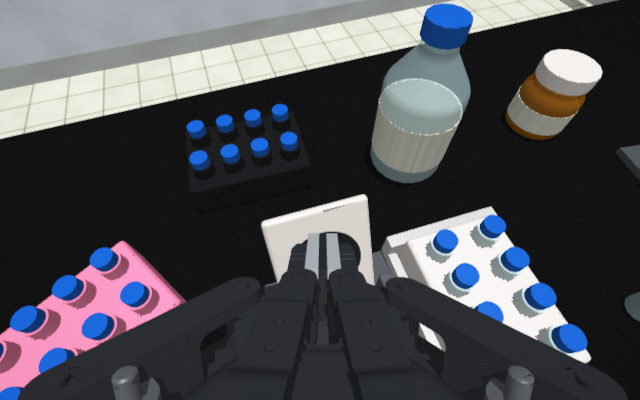

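The flag is past upright, with the ring face now towards the hand. Next I push it down onto its stop.

```bash
python3 - <<'E'
from station import *
from h import *
for th,a,dl,f,v in ((135,42,0,12,.05),(150,44,0,12,.05),(165,45,0,12,.04),(174,46,0,8,.03),(180,46,.008,5,.02)):
    p,e=tcp(th,a,.05,dl,180)
    r=bot.move_straight(p,e,max_speed=v,force_limit=f); print(th,r,W2S(get_tool_pos()).round(4),W2S(p).round(4),np.round(get_force(),1))
    if r: break
print(tcp(180,46,.05,0,180)[0],get_clock())
d=eyes.camera("wrist"); cv2.imwrite("pics/w6.png",d["pixels"][:,:,::-1])
E
```

```text
135 False [0.0812 0.0596 0.1146] [0.0809 0.06   0.1148] [ 0.6 -0.2 -0.6]
150 False [0.0894 0.0597 0.1069] [0.0894 0.06   0.1068] [-0.7  0.1 -0.2]
165 False [0.096  0.0598 0.0966] [0.0959 0.06   0.0968] [ 0.8 -0.2  0.5]
174 False [0.0988 0.0598 0.0898] [0.0987 0.06   0.0899] [-0.2  0.6  0.1]
180 True [0.0996 0.0601 0.083 ] [0.1    0.06   0.0771] [-3.7  0.6  8.8]
[0.68627849 0.23952776 0.08514124] 20.55
```

View pics/w6.png

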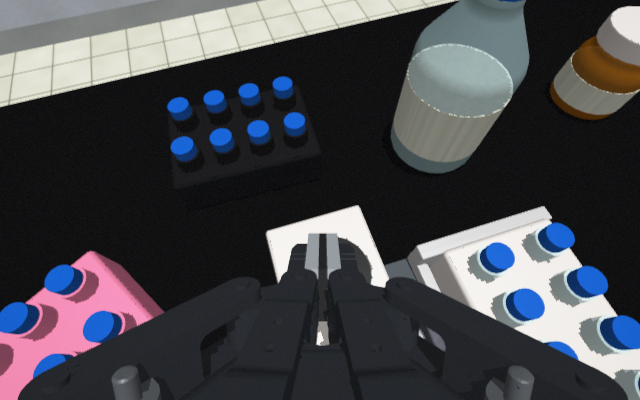

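It reached a hard stop at the expected height. I'll retreat upwards and check.

```bash
python3 - <<'E'
from station import *
from h import *
p=np.array(get_tool_pos()); bot.move_straight(p+[0,0,.05],max_speed=.1)
bot.move_straight(p+[-.20,.05,.19],max_speed=.2); print(get_clock(),get_tool_pos())
for n in ("scene","top"):
    d=eyes.camera(n); np.savez(f"pics/{n}7.npz",**d)
    c=d["pixels"][200:330,310:470,::-1] if n=="scene" else d["pixels"][155:245,210:320,::-1]
    cv2.imwrite(f"pics/{n}7.png",cv2.convertScaleAbs(cv2.resize(c,None,fx=4.6,fy=4.6,interpolation=cv2.INTER_CUBIC),alpha=1.3,beta=15))
p,e=get_tool_pos(),get_ee_rot()
d=eyes.camera("wrist"); np.savez("pics/w7.npz",p=p,e=e,**d); cv2.imwrite("pics/w7.png",d["pixels"][:,:,::-1])
E
```

```text
22.6583 [0.48637274 0.28886948 0.27249862]
```

View pics/scene7.png

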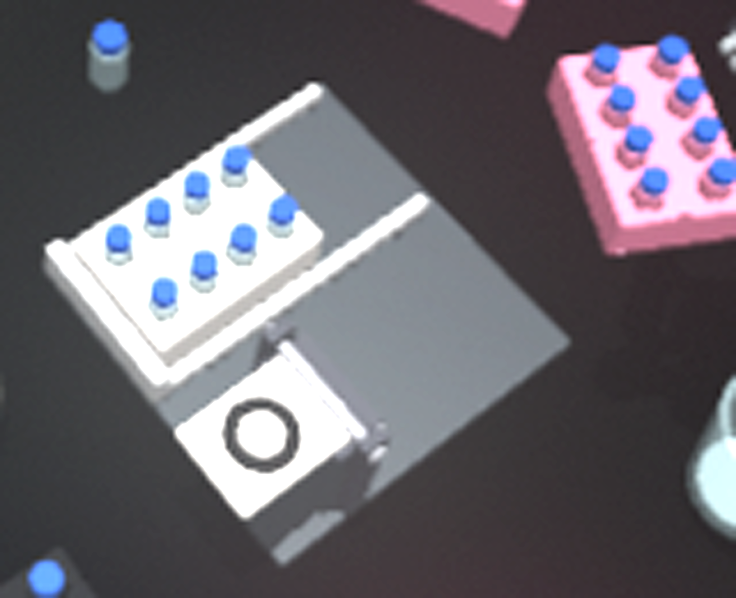

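View pics/w7.png

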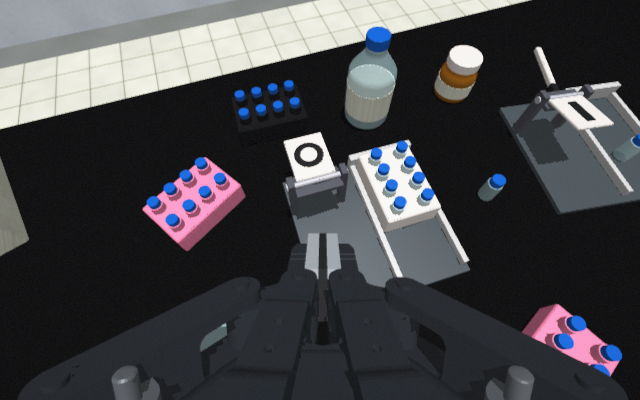

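View pics/top7.png

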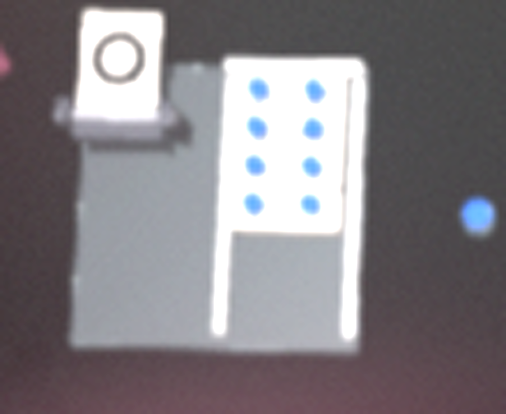

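```bash
python3 - <<'E'
from h import *
w=dict(np.load("pics/w7.npz")); w["extrinsics"]=wext(w,w["p"],w["e"])
s=dict(np.load("pics/scene7.npz")); s0=dict(np.load("pics/scene0.npz"))
def cloud(d):
    f=200/np.tan(np.radians(d["vfov"])/2); v,u=np.mgrid[:400,:640]; z=d["z_map"].astype(float)
    P=np.stack([(u-d["cx"])/f*z,(v-d["cy"])/f*z,z],-1).reshape(-1,3)[z.ravel()>0]
    E=np.linalg.inv(d["extrinsics"]); P=P@E[:3,:3].T+E[:3,3]; return (P-O)@RS
for n,d in (("w",w),("s",s)):
    P=cloud(d)
    m=(P[:,0]>.065)&(P[:,0]<.117)&(abs(P[:,1]-.06)<.02)&(P[:,2]>.06)&(P[:,2]<.1)
    Q=P[m]; k=np.polyfit(Q[:,0],Q[:,2],1); print(n,"flag n",m.sum(),"slope",k[0].round(3),"z@.05",np.polyval(k,.05).round(4))
    # rack near face (between vertical z), stop
    m=(abs(P[:,1]+.05)<.03)&(P[:,2]>.014)&(P[:,2]<.036)&(P[:,0]<.04)&(P[:,0]>-.08)
    print(" near face x",m.sum(),np.median(P[m,0]).round(4))
    m=(abs(P[:,1]+.05)<.03)&(P[:,2]<.012)&(P[:,0]>0)&(P[:,0]<.09); print(" floor pts beyond rack",m.sum())
    m=(abs(P[:,1]+.05)<.03)&(P[:,2]>.036)&(P[:,2]<.048); print(" top x range",np.percentile(P[m,0],[0.5,99.5]).round(4))
# idle things moved? difference outside
d=np.abs(cv2.imread("pics/scene0.png").astype(int)[:,:,::-1]-s["pixels"].astype(int)).max(2)>60
n,l,st,c=cv2.connectedComponentsWithStats(d.astype(np.uint8)); print([x.tolist() for x in st[1:] if x[4]>8])
E
```

```text
w flag n 1015 slope -0.007 z@.05 0.0776
 near face x 223 -0.0214
 floor pts beyond rack 0
 top x range [-0.0216  0.1925]
s flag n 429 slope -0.008 z@.05 0.079
 near face x 0 nan
 floor pts beyond rack 0
 top x range [-0.9059  0.2287]
[[487, 0, 32, 24, 287], [537, 0, 63, 57, 1488], [471, 21, 13, 8, 55], [493, 27, 6, 7, 14], [486, 30, 4, 8, 19], [493, 32, 9, 14, 43], [464, 34, 4, 7, 13], [486, 39, 4, 15, 48], [624, 73, 16, 11, 64], [587, 77, 53, 46, 1463], [581, 103, 25, 15, 87], [557, 107, 68, 51, 1633], [606, 110, 34, 20, 181], [633, 121, 7, 6, 9], [548, 125, 41, 42, 348], [544, 135, 33, 33, 354], [493, 160, 10, 11, 54], [466, 198, 21, 19, 158], [521, 198, 14, 9, 74], [328, 224, 63, 53, 1063], [374, 258, 38, 34, 597], [348, 277, 38, 36, 515], [362, 289, 11, 11, 88]]
  return _methods._mean(a, axis=axis, dtype=dtype,
  ret = ret.dtype.type(ret / rcount)
```

```bash
python3 - <<'E'
from station import *
bot.dwell(.3); print(get_clock(),get_force()); bot.hand_in()
E
```

```text
23.1083 [-0.02205278  0.84697789  0.38951914]
the job is handed in; nothing more can be done
```

The white rack is home against its end stop, and that station's flag is flipped all the way over with the ring face up. I handed the job in at about 23 s of the 58 s allowed.

- **Rack:** I pushed it with the shut fingertips until it met the stop, then pressed a second time, and both presses stopped at the same place. Afterwards the near face measured x = -21.4 mm against -20 mm expected, within the 2 mm calibration. No plate was visible between the rack and the stop.
- **Flag:** I lifted it from under its free edge, swept it over the hinge and pressed it down gently until it met its stop (force reading about 9 N). After I backed off, it measured level to about 0.008 rad (slope -0.007 and -0.008 from two cameras).
- **Other things:** In the last pictures the idle station's flag, the vials, the bottle, the jar and the pink and black racks look untouched. I checked these by eye, plus a before/after image comparison that marked only the arm, rack and flag areas.
- **Disagreements:** The first scene and top camera readings differed by 5 to 9 mm along x, so I used a wrist-camera view to settle the positions. In the final check the scene camera had no view of the rack's near face, so that figure comes from the wrist camera alone.

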